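# Unlock the air sampler and take out its culture dish

### The job

The air sampler on the bench has finished its run. Turn its locking collar anticlockwise by a blue tab until the white pointer clicks in at the green open mark and leave it there, lift the perforated steel head straight off and stand it, open side down, in the grey metal tray. Then lift out the culture dish and set it flat in the same tray beside the head; keep the dish level, set both down rather than dropping them, and do not disturb the other things on the bench.

Things in the scene. Friction and masses are not known exactly. Their poses are not given: they have to be found in the camera images.
- sampler_stage (a point): Air sampler: white upright cylinder fixed on the bench, foot 110 mm across, stage 115 mm up. This point: centre of the stage, on the vertical axis shared by barrel, collar, head and dish; z up, x to the sampler's back (away from the control panel). A handle sticks out at the back, 40 to 95 mm below the stage, up to 87 mm from the axis. Angles below: anticlockwise from above, from this x axis.
- open_mark (a point): Green open mark on the sampler's fixed grey shoulder (109 mm across, 18 mm below the stage), 50 mm from the axis at 210 degrees, just outside the collar. A white half-way mark lies at 180 degrees, a red closed mark at 150. Right of the sampler, 140 mm or more from its axis, a tall machine's wall runs along the line x = y + 0.7 m (robot's frame): keep the gripper's body clear of it.
- collar (a joint): Black ribbed locking collar, 92 mm across, 12 mm below to 9 mm above the stage. Its angle, rad, grows anticlockwise from above; pointer at 150 degrees plus this. Clicks: 0 red, locked; 0.524 half way, locked; 1.047 green, open; drawn into a click from 0.15 rad away. Stops at -0.06, 1.11. Starts at or between 0 and 0.524. Turning takes up to 0.5 N m. Its tongues hold the head's lugs until open.
- tab_left (a point): One of two opposite blue thumb tabs on the collar: its centre, 64 mm from the axis, level with the stage, at 60 degrees plus the collar's angle. 12 mm thick (tangentially), 18 mm high, reaching from 46 to 76 mm from the axis. This point's x axis is the collar's: turned from the sampler's x axis by the collar's angle. Room for fingers on both sides and, outside the shoulder, 40 mm and more below.
- tab_right (a point): The opposite blue tab, alike, at 240 degrees plus the collar's angle.
- head_center (a point): Perforated steel head, a cap open below: wall 66 mm across, 34 mm high, three lugs at its foot 76 mm across and 4 mm high, about 0.16 kg. This point: on its axis, half-way up (17 mm over its foot); z up. It stands on the stage over the dish; its upper 25 mm stand out above the collar, to be gripped across the 66 mm. 30 mm of straight lift clears collar and dish, with 2 mm of play round it.
- dish_center (a point): Culture dish, amber, filled to the brim: a disc 55 mm across and 15 mm high, about 0.04 kg. This point is its centre, half-way up; z up. Under the head it stands on a pedestal of the sampler 8 mm above the stage, between claws 2 mm high, so that once the head is off it stands 14 mm above the collar's top.
- tray_floor (a point): Grey metal tray fixed on the bench, 240 x 160 mm outside (232 x 152 mm inside, rim 246 x 168), 22 mm high, floor 4 mm thick. This point is the centre of its inner floor; x along the long side, z up.
- buffer_bottle_2_center (a point): Small bottle with a red cap, 50 mm across, 117 mm high, loose, to be left alone. Half-way up.
- tip_box_1_center (a point): Yellow pipette tip box with a clear lid, 82 x 118 x 78 mm, loose, to be left alone. Half-way up.
Things that resemble listed ones, but are neither listed nor needed, are in the scene too. Leave any turquoise look-alike of the part that bears head_center alone.

How it is judged (in metres and radians):
On the way, in this order (a step that is already met when the one before it is completed fails the run):
1. the collar is at its open click, with the head still seated (value of joint collar between 0.947 and 1.1 rad and distance between head_center and sampler_stage below 0.025 m), for 0.2 s.
2. the head is lifted clear of the sampler (distance between head_center and sampler_stage above 0.08 m), for 0.1 s.
At the end, for the whole second after the job is handed in: The collar is at the green open mark (0.1 rad short of it to the hard stop), and the head and the dish both stand flat on the tray's floor (height within 4 mm, tilt under 0.1 rad, inside its walls), the head open side down, let go and at rest (value of joint collar between 0.947 and 1.1 rad and x of head_center in the frame of tray_floor between -0.09 and 0.09 m and y of head_center in the frame of tray_floor between -0.062 and 0.062 m and z of head_center in the frame of tray_floor between 0.013 and 0.021 m and angle between each of head_center, dish_center's own z axis and vertical below 0.1 rad and linear speed of each of head, dish below 0.02 m/s and contact force between the fingers and head below 0.1 N and x of dish_center in the frame of tray_floor between -0.1 and 0.1 m and y of dish_center in the frame of tray_floor between -0.062 and 0.062 m and z of dish_center in the frame of tray_floor between 0.0035 and 0.0115 m and contact force between the fingers and dish below 0.1 N); the robot touches nothing.
It fails at once if the dish is tipped by more than 0.5 rad (angle between dish_center's own z axis and vertical above 0.5 rad).
It fails at once if the dish is dropped (free and faster than 0.5 m/s) (linear speed of dish above 0.5 m/s and contact force between each of the arm, the fingers and dish below 0.05 N).
It fails at once if the head is dropped (free and faster than 0.5 m/s) (linear speed of head above 0.5 m/s and contact force between each of the arm, the fingers and head below 0.05 N).
It fails at once if a bystander is pushed by more than 30 mm or tipped (distance of any of buffer_bottle_2_center, tip_box_1_center from where it was at the start of the episode above 0.03 m or angle between any of buffer_bottle_2_center, tip_box_1_center's own z axis and vertical above 0.3 rad).
It also fails if it takes over 67 s, if anything falls off the work surface, if the arm or the gripper's body presses on something with over 40 N, if the wrist force passes 120 N, or if a joint passes its speed limit or range.

### The arm

A 6-joint arm with a two-finger parallel gripper is mounted at the origin on a cart in front of the work surface, level with it; the furniture and walls round the work are solid. World frame = base frame: x ahead of the robot, y to its left, z up, the work surface at z = 0. Lengths are in mm, angles in rad, forces in N, time in s.
With the tool pointing down it reaches from about 350 to 975 mm from the base axis. Payload 7.1 kg.
Tool frame: the origin (TCP) lies between the finger pads; the fingertips stand 19 mm ahead of it and the grasp point (between the pads) is the TCP (ctrl.tcp_to_tips is the distance from the TCP to the fingertips, in mm); z points along the fingers, y is the line along which they close (so a half turn about z gives the same grasp; the last joint's range is limited). The gripper opens to 88 mm and grips with 3 to 60 N. Pads are 20 mm wide; open, the fingers measure 115 mm over their backs; the gripper's body (75 mm by 178 mm) begins 61 mm behind the grasp point.
Start: joints at [1.106, 0.423, 1.63, -0, 1.089, -0.019], TCP at [269.455, 563.914, 241.675] pointing down, gripper open.
Joint ranges: [-3, 3], [-0.9, 2.11], [0.09, 2.58], [-1.31, 4.45], [0.11, 2.69], [-2.54, 2.54]. Speed limits (rad/s): [2.39, 2.39, 3.01, 3.14, 3.14, 3.14].

### API

Orientations are given as a rotation vector (axis times angle).
In Python, from workcell import status, optics, ctrl gives the robot as it stands. The module is installed in compiled form; this text tells all that it offers.
- The arm moves only by the shell command python3 -m inch 'ROWS'. ROWS is JSON, a list that holds one entry, the list of rows, each a list of 7 numbers: the shift along the tool's x, y, z in mm, then the turn, a rotation vector about the tool's x, y, z in rad, then the opening in per cent of the stroke, from 0 (shut) to 100 (fully open). A call has 1 to 20 rows; each row is the pose to reach, as a shift and turn from the pose commanded when the call began, along the tool's axes at that moment; what a row does not reach only later rows make up. A row lasts 1/10 s, in which the tool goes at most 50 mm and 8.59 degrees, less where a joint would pass 70% of its speed; a pose out of reach is approached as far as the arm can. A call with a gripper value outside its range is refused whole. The fingers move at their own pace and stop on an object; the grip force is fixed at half the most. Time passes only in rows, so rows that repeat a pose let the fingers close. It gives the time, the measured TCP pose, the force, the opening and the grip force at its end, in the units of the state.
- status.get_obs(): the state, without advancing time (a new reading comes with each control period).
- optics.get_image(name): name is "scene" or "side" or "wrist"; returns a dict with "frame" (480x640x3 uint8, red, green, blue), "fx", "fy", "cx", "cy" (pixels), "rvec" (rotation vector, rad) and "tvec" (3), from world to camera coordinates, as OpenCV has them; the wrist camera has in their place "hand_eye" (4x4, takes a point from camera to tool coordinates, whose origin is the TCP and whose axes are the flange's). Camera axes: x right, y down, z forward; pixel columns grow to the right and rows downward; lengths in mm; the calibration is good to about 2 mm. A picture is of the moment at which its call begins: read the wrist's pose just before it. There is no depth.
- ctrl.close_job(): hands the job in; it is judged then, once.
The state is a dict: "t": time; "qpos": joint angles; "qvel": joint speeds; "joint_torque": joint torques, N m; "ee_pos": TCP position; "orientation": TCP orientation; "ft_force": force on the tool from outside, world axes, zero at the start; "moment": the same for the moment, N m; "width": finger opening in mm; "grasp_force": force on a finger pad.
Only numpy, scipy, OpenCV 4.12 (cv2) and the standard library are available. Lean on these libraries where they do the work, as an engineer would, in place of code of your own. Each camera call takes 0.05 s, during which the arm holds its last target. There are 200 camera calls.

## Working session

There is one attempt and no reset: what is moved stays moved. The work goes in short steps, Python scripts to look and compute and a shell command to move; the robot and the scene stay as the last step left them, time stands still between calls to the robot, and variables do not carry over. Pictures are saved under pics/ and viewed, at most 10 in all, crops included, and the job is handed in when it is done.

```bash
mkdir -p pics
cat > h.py <<'E'
import numpy as np, cv2, json
from scipy.spatial.transform import Rotation as R
from workcell import status, optics, ctrl
def snap(name, fn=None):
    o=status.get_obs(); d=optics.get_image(name)
    if fn: cv2.imwrite('pics/'+fn, d['frame'][:,:,::-1])
    K=np.array([[d['fx'],0,d['cx']],[0,d['fy'],d['cy']],[0,0,1.]])
    if name=='wrist':
        H=np.array(d['hand_eye']); T=np.eye(4); T[:3,:3]=R.from_rotvec(o['orientation']).as_matrix(); T[:3,3]=o['ee_pos']
        C=T@H; Rc=C[:3,:3]; c=C[:3,3]
    else:
        Rw=R.from_rotvec(d['rvec']).as_matrix(); Rc=Rw.T; c=-Rw.T@np.array(d['tvec'])
    return dict(img=d['frame'],K=K,Rc=Rc,c=c)
def ray(s,uv): return s['Rc']@np.linalg.inv(s['K'])@np.array([uv[0],uv[1],1.])
def onz(s,uv,z): r=ray(s,uv); return s['c']+r*(z-s['c'][2])/r[2]
def proj(s,p):
    q=s['K']@(s['Rc'].T@(np.array(p,float)-s['c'])); return q[:2]/q[2]
def tri(obs):
    A=np.zeros((3,3));b=np.zeros(3)
    for s,uv in obs:
        r=ray(s,uv); r/=np.linalg.norm(r); P=np.eye(3)-np.outer(r,r); A+=P; b+=P@s['c']
    return np.linalg.solve(A,b)
def blobs(s,lo,hi,amin=30):
    hsv=cv2.cvtColor(s['img'],cv2.COLOR_RGB2HSV); m=cv2.inRange(hsv,np.array(lo),np.array(hi))
    n,l,st,ce=cv2.connectedComponentsWithStats(m)
    return [(st[i].tolist(),ce[i].round(1).tolist()) for i in range(1,n) if st[i][4]>=amin]
def totool(v):
    o=status.get_obs(); return R.from_rotvec(o['orientation']).as_matrix().T@np.array(v,float)
E
python3 - <<'E'
from h import *
for n in ('scene','side','wrist'):
    s=snap(n,n+'0.png'); print(n,s['c'].round(),s['Rc'][:,2].round(2),s['K'][0,0])
    print('blue',blobs(s,(100,120,50),(125,255,255)))
o=status.get_obs(); print(R.from_rotvec(o['orientation']).as_matrix().round(3))
E
```

```text
scene [ 142. -435.  802.] [ 0.37  0.61 -0.7 ] 525.4166970793932
blue [([533, 0, 16, 56, 471], [540.9, 26.7]), ([528, 55, 14, 37, 280], [534.3, 74.2]), ([287, 116, 15, 16, 204], [293.6, 123.4]), ([323, 136, 12, 12, 134], [328.3, 141.5]), ([84, 147, 75, 44, 1431], [120.2, 169.9]), ([544, 206, 39, 38, 600], [562.2, 221.5]), ([583, 209, 16, 18, 134], [590.2, 217.8]), ([592, 217, 30, 37, 591], [607.3, 237.8]), ([91, 221, 16, 19, 112], [98.5, 230.0]), ([108, 220, 18, 19, 119], [116.1, 228.9]), ([583, 245, 8, 8, 32], [586.3, 249.0]), ([299, 254, 8, 8, 47], [302.1, 257.0]), ([319, 301, 12, 20, 151], [324.8, 310.1]), ([134, 321, 13, 9, 59], [141.2, 324.9])]
side [-57.  55. 892.] [ 0.57  0.12 -0.81] 564.521313825606
blue [([606, 54, 34, 45, 857], [627.1, 74.5]), ([167, 110, 19, 14, 209], [175.7, 116.7]), ([216, 112, 15, 11, 128], [223.0, 117.0]), ([334, 245, 17, 12, 91], [342.4, 250.0]), ([401, 272, 19, 15, 162], [409.5, 279.3]), ([53, 350, 28, 31, 312], [67.1, 364.2]), ([32, 369, 34, 26, 230], [50.5, 379.7])]
wrist [196. 600. 385.] [ 0.27 -0.13 -0.96] 393.1974402125125
blue [([374, 36, 223, 218, 22285], [481.3, 146.7]), ([239, 86, 70, 43, 1341], [275.0, 107.7]), ([241, 133, 69, 40, 1204], [276.7, 151.6]), ([103, 233, 16, 15, 141], [110.8, 239.9]), ([95, 246, 15, 14, 132], [102.0, 252.4])]
[[-0.902  0.431 -0.001]
 [ 0.431  0.902 -0.001]
 [ 0.    -0.001 -1.   ]]
```

View pics/scene0.png

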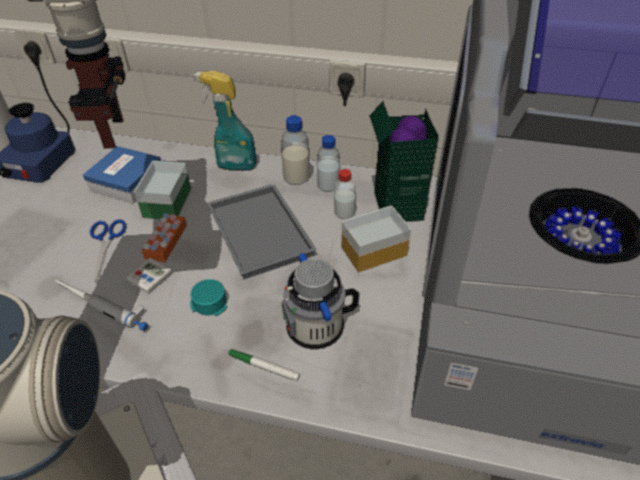

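View pics/side0.png

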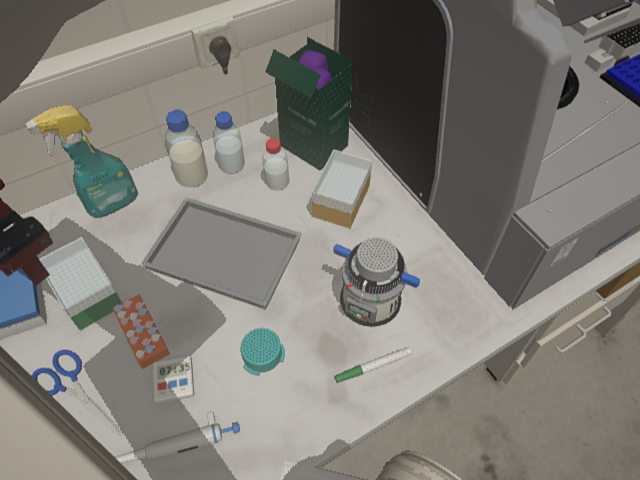

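Run:
```python
from h import *
a=snap('scene');b=snap('side')
za=cv2.resize(a['img'][235:355,260:380],(400,400),interpolation=3);zb=cv2.resize(b['img'][215:335,320:440],(400,400),interpolation=3)
cv2.imwrite('pics/z.png',np.hstack([za,zb])[:,:,::-1])
t1=tri([(a,(302.1,257)),(b,(342.4,250))]);t2=tri([(a,(324.8,310.1)),(b,(409.5,279.3))])
print('tabs',t1,t2,(t1+t2)/2,np.linalg.norm(t1-t2),np.degrees(np.arctan2(*(t1-t2)[[1,0]])))
# tray: grey mask corners (outer rim z=22)
for s,uvs in ((a,[(209,199),(273,187),(314,246),(245,273)]),(b,[(189,200),(300,236),(267,305),(146,264)])):
    p=np.array([onz(s,u,22) for u in uvs]);print(p.round(),p.mean(0).round(1))
for s,u in ((a,(346,175)),(b,(273,146))): print('bottle cap',onz(s,u,117).round())
for s,u in ((a,(375,229)),(b,(343,175))): print('tipbox',onz(s,u,78).round())
```

```text
tabs [458.43960301 139.93442459 124.92395978] [433.7901968   23.74044664 115.29398795] [446.1148999   81.83743562 120.10897387] 119.16950152981433 78.02283002597134
[[420. 506.  22.]
 [568. 466.  22.]
 [546. 243.  22.]
 [389. 251.  22.]] [480.8 366.5  22. ]
[[570. 470.  22.]
 [538. 236.  22.]
 [382. 253.  22.]
 [410. 491.  22.]] [474.9 362.5  22. ]
bottle cap [669. 309. 117.]
bottle cap [663. 319. 117.]
tipbox [647. 170.  78.]
tipbox [658. 181.  78.]
```

View pics/z.png

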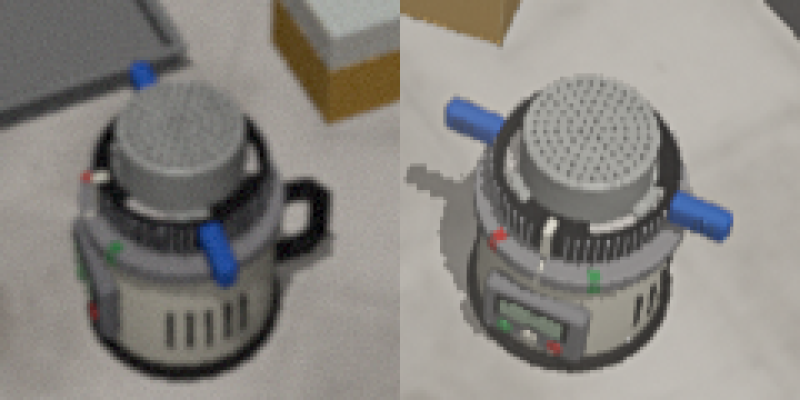

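The red-to-green side of the panel faces the robot. The pointer (side view ≈(365,285)) sits close to the white half-way mark, and the left tab is the far one at ≈(302,257) in the scene view. Next I move the wrist camera over the sampler.

```bash
python3 -m inch '[[[-367,-358,-70,0,0,1.3,100],[-367,-358,-70,0,0,1.3,100],[-367,-358,-70,0,0,1.3,100],[-367,-358,-70,0,0,1.3,100],[-367,-358,-70,0,0,1.3,100],[-367,-358,-70,0,0,1.3,100],[-367,-358,-70,0,0,1.3,100],[-367,-358,-70,0,0,1.3,100],[-367,-358,-70,0,0,1.3,100],[-367,-358,-70,0,0,1.3,100],[-367,-358,-70,0,0,1.3,100],[-367,-358,-70,0,0,1.3,100],[-367,-358,-70,0,0,1.3,100],[-367,-358,-70,0,0,1.3,100],[-367,-358,-70,0,0,1.3,100],[-367,-358,-70,0,0,1.3,100]]]'
python3 - <<'E'
from h import *
s=snap('wrist','w1.png'); o=status.get_obs(); print(o['ee_pos'],o['qpos'],R.from_rotvec(o['orientation']).as_matrix().round(3), s['c'].round())
print(blobs(s,(100,120,50),(125,255,255)))
print('red',blobs(s,(0,120,80),(8,255,255),10),blobs(s,(172,120,80),(180,255,255),10)); print('green',blobs(s,(40,80,50),(85,255,255),10))
E
```

```text
t: 1.85
ee_pos: [445.9, 83.6, 311.5]
orientation: [-2.405, -2.021, 0.0]
ft_force: [-0.7, 0.3, -0.0]
width: 88.1
grasp_force: 0.0
[445.95156516  83.44995279 311.54157794] [1.58746869e-01 7.90873041e-02 1.91918652e+00 1.59374559e-05
 1.14362115e+00 3.32185536e-01] [[ 0.173  0.985 -0.   ]
 [ 0.985 -0.173 -0.   ]
 [-0.    -0.    -1.   ]] [460. 165. 455.]
[([0, 50, 21, 17, 98], [7.8, 56.0]), ([19, 67, 28, 26, 240], [32.9, 80.8]), ([320, 121, 16, 39, 515], [328.0, 140.4]), ([313, 261, 14, 30, 366], [319.2, 275.1])]
red [([273, 170, 9, 10, 46], [277.2, 175.4])] []
green [([177, 187, 37, 34, 442], [194.8, 203.4]), ([271, 227, 6, 6, 16], [273.5, 229.5])]
```

View pics/w1.png

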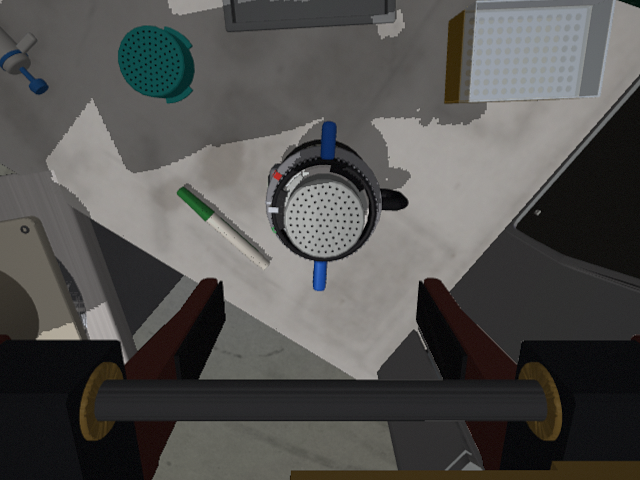

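The wrist view shows the head top at about (326,217), the tabs at (328,140) and (319,275), the red mark at (277,175) and the green at (273,230). The pointer at (272,210) looks close to half way.

Run:
```python
from h import *
s=snap('wrist')
t1=onz(s,(328,140.4),122);t2=onz(s,(319.2,275.1),122)
rd=onz(s,(277.2,175.4),97);gr=onz(s,(273.5,229.5),97)
hsv=cv2.cvtColor(s['img'],cv2.COLOR_RGB2HSV)
g=cv2.cvtColor(s['img'],cv2.COLOR_RGB2GRAY); g=cv2.medianBlur(g,5)
m=cv2.inRange(hsv,(0,0,115),(180,60,255)); k=np.zeros_like(m); cv2.circle(k,(326,215),50,255,-1); m&=k
m=cv2.morphologyEx(cv2.morphologyEx(m,cv2.MORPH_CLOSE,np.ones((9,9))),cv2.MORPH_OPEN,np.ones((25,25)))
c=max(cv2.findContours(m,0,2)[0],key=cv2.contourArea); e=cv2.fitEllipse(cv2.convexHull(c)); print('head',e,cv2.boundingRect(c))
h=onz(s,e[0],149)
print('t',t1,t2,(t1+t2)/2,np.linalg.norm(t1-t2),np.degrees(np.arctan2(*(t1-t2)[[1,0]])))
print('head',h,'r px->mm',np.mean(e[1])/s['K'][0,0]*(s['c'][2]-149))
for n,p in (('red',rd),('green',gr),('ptr',onz(s,(272,210),122)),('hand',onz(s,(395,201),60))):
    v=p-(h+0); print(n,p.round(1),np.hypot(v[0],v[1]).round(1),np.degrees(np.arctan2(v[1],v[0])).round(1)%360)
```

```text
head ((323.59600830078125, 221.7448272705078), (81.34076690673828, 95.30950927734375), 112.94854736328125) (284, 184, 83, 75)
t [462.1989849 142.5461984 122.       ] [434.23678233  25.31178517 122.        ] [448.21788362  83.92899178 122.        ] 120.52299538596016 76.58472720702215
head [447.86622636  81.85645732 149.        ] r px->mm 68.82604536140622
red [411.6 118.2  97. ] 51.4 135.0
green [397.6  68.4  97. ] 52.0 194.9
ptr [404.3  92.7 122. ] 44.9 166.0
hand [520.2  66.9  60. ] 73.9 348.3
```

```bash
python3 -m inch '[[[67,7,20,0,0,0.07,50],[67,7,20,0,0,0.07,50],[67,7,60,0,0,0.07,50],[67,7,100,0,0,0.07,50],[67,7,140,0,0,0.07,50],[67,7,170,0,0,0.07,50],[67,7,185,0,0,0.07,50],[67,7,194,0,0,0.07,50],[67,7,194,0,0,0.07,50],[67,7,194,0,0,0.07,0],[67,7,194,0,0,0.07,0],[67,7,194,0,0,0.07,0],[67,7,194,0,0,0.07,0],[67,7,194,0,0,0.07,0],[67,7,194,0,0,0.07,0]]]'
python3 - <<'E'
from h import *
snap('side','s1.png') 
o=status.get_obs(); p=o['ee_pos']; M=R.from_rotvec(o['orientation']).as_matrix(); print(p,o['width'],o['grasp_force'],np.degrees(np.arctan2(M[1,1],M[0,1])))
ax=np.array([448,83]); v=p[:2]-ax; print(np.hypot(*v),np.degrees(np.arctan2(v[1],v[0])))
for d in (.1,.2,.3,.4,.5,.53,.56):
    w=np.r_[np.array([[np.cos(d),-np.sin(d)],[np.sin(d),np.cos(d)]])@v+ax-p[:2],0]; print(d,(M.T@w).round(1))
im=cv2.imread('pics/s1.png')[190:340,280:480]; cv2.imwrite('pics/s1z.png',cv2.resize(im,(800,600)))
E
```

```text
t: 3.45
ee_pos: [464.8, 147.6, 118.2]
orientation: [-2.476, -1.933, -0.001]
ft_force: [-3.0, 1.6, 6.6]
width: 11.9
grasp_force: 30.0
[464.78489755 147.60385847 118.15263812] 11.859083830955264 30.001160502433777 -14.041133414370824
66.74871770135779 75.43584069219926
0.1 [-0.3 -6.7 -0. ]
0.2 [ -1.2 -13.3  -0. ]
0.3 [ -2.8 -19.8  -0. ]
0.4 [ -5. -26.  -0.]
0.5 [ -7.9 -32.1  -0. ]
0.53 [ -8.8 -33.8  -0. ]
0.56 [ -9.9 -35.5  -0. ]
```

View pics/s1z.png

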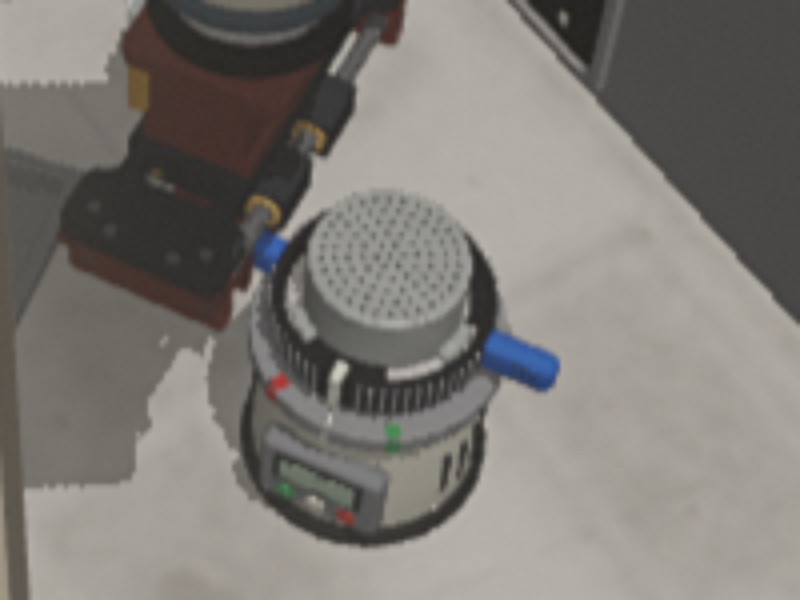

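The tab is held and the pointer is at about half way, so I turn by about 0.53 rad anticlockwise.

```bash
python3 -m inch '[[[-0.1,-3.4,0,0,0,-0.05,0],[-0.3,-6.7,0,0,0,-0.1,0],[-0.7,-10,0,0,0,-0.15,0],[-1.2,-13.3,0,0,0,-0.2,0],[-2,-16.6,0,0,0,-0.25,0],[-2.8,-19.8,0,0,0,-0.3,0],[-3.8,-23,0,0,0,-0.35,0],[-5,-26,0,0,0,-0.4,0],[-6.4,-29.1,0,0,0,-0.45,0],[-7.9,-32.1,0,0,0,-0.5,0],[-8.8,-33.8,0,0,0,-0.53,0],[-8.8,-33.8,0,0,0,-0.53,0],[-8.8,-33.8,0,0,0,-0.53,0]]]'
python3 - <<'E'
from h import *
s=snap('side','s2.png') 
o=status.get_obs(); p=o['ee_pos']; v=p[:2]-[448,83]; print(o['width'],o['grasp_force'],o['moment'],np.hypot(*v),np.degrees(np.arctan2(v[1],v[0])))
im=cv2.imread('pics/s2.png')[190:340,280:480]; cv2.imwrite('pics/s2z.png',cv2.resize(im,(800,600)))
E
```

```text
t: 4.8
ee_pos: [429.9, 146.9, 118.1]
orientation: [1.883, 2.514, -0.0]
ft_force: [-2.0, -1.7, 7.5]
width: 11.6
grasp_force: 30.0
11.523387504482653 30.001949965953827 [-0.21624352  0.40720476 -0.02921618] 66.45776670819141 105.84472204879454
```

View pics/s2z.png

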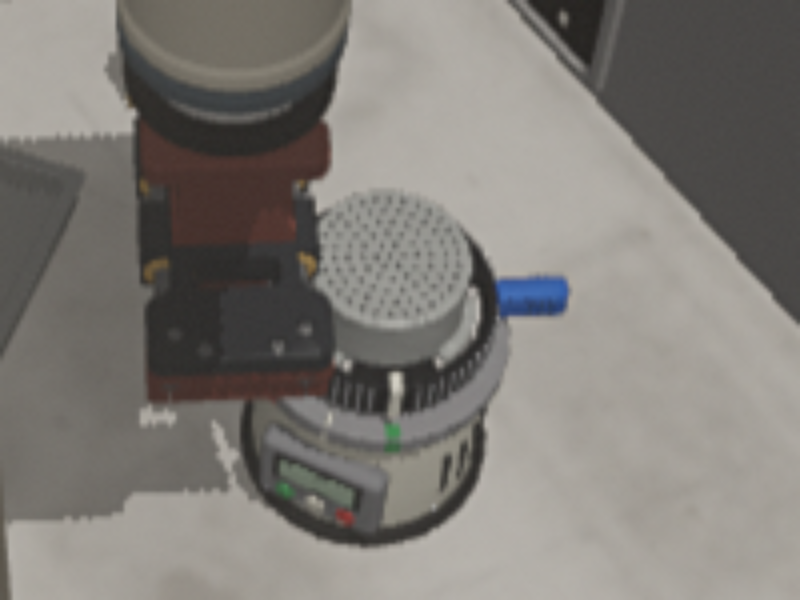

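The pointer now sits on the green mark. I release the tab, rise, and go over the head.

```bash
python3 -m inch '[[[-8.8,-33.8,0,0,0,-0.53,50]]]' >/dev/null; python3 -m inch '[[[0,0,0,0,0,0,50],[0,0,0,0,0,0,50],[0,0,0,0,0,0,50],[0,0,-40,0,0,0,50],[0,0,-80,0,0,0,100],[0,0,-120,0,0,0,100],[0,0,-120,0,0,0,100],[0,0,-120,0,0,0,100]]]'
python3 - <<'E'
from h import *
o=status.get_obs(); M=R.from_rotvec(o['orientation']).as_matrix(); print(o['ee_pos'],np.degrees(np.arctan2(M[1,1],M[0,1])))
print(totool(np.array([447.5,82.8,220])-o['ee_pos']))
s=snap('side','s3.png');a=snap('scene')
print(blobs(s,(100,120,50),(125,255,255)),blobs(s,(40,80,50),(85,255,255),10))
t=[b[1] for b in blobs(s,(100,120,50),(125,255,255)) if 320<b[1][0]<440 and 220<b[1][1]<300]
if len(t)==2:
    p=[onz(s,u,117) for u in t]; d=p[0]-p[1]; print(p,np.degrees(np.arctan2(d[1],d[0])))
E
```

```text
t: 5.75
ee_pos: [400.3, 129.2, 238.3]
orientation: [1.689, 2.647, 0.003]
ft_force: [0.4, -0.3, -1.1]
width: 72.8
grasp_force: 0.0
[400.29354478 129.15530763 238.27151166] 24.923694166772627
[-61.921707    23.23110908  18.36109666]
[([404, 259, 18, 10, 143], [412.3, 263.3]), ([330, 263, 9, 9, 42], [332.8, 267.5])] [([336, 366, 27, 16, 183], [349.2, 373.8])]
[array([463.66988133,  23.74546374, 117.        ]), array([424.83977506, 148.18858256, 117.        ])] -72.67046153540917
```

My first call there wrongly re-applied the last turn while the fingers were opening. I look at the collar before going on.

Run:
```python
from h import *
im=cv2.imread('pics/s3.png')[190:340,280:480]; cv2.imwrite('pics/s3z.png',cv2.resize(im,(800,600)))
```

```text
(no output)
```

View pics/s3z.png

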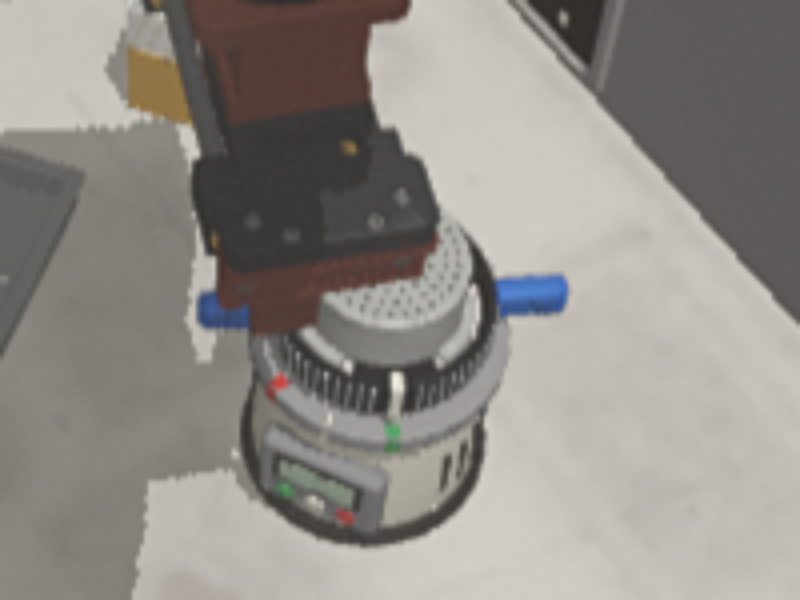

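The collar is unharmed and the pointer is at green. Now I go over the head.

```bash
python3 -m inch '[[[-62,23,18,0,0,0.56,100],[-62,23,18,0,0,0.56,100],[-62,23,18,0,0,0.56,100],[-62,23,18,0,0,0.56,100],[-62,23,18,0,0,0.56,100],[-62,23,18,0,0,0.56,100],[-62,23,18,0,0,0.56,100]]]'
python3 - <<'E'
from h import *
o=status.get_obs(); M=R.from_rotvec(o['orientation']).as_matrix(); print(o['ee_pos'],o['width'],np.degrees(np.arctan2(M[1,1],M[0,1])))
print(totool(np.array([447.5,82.8,146])-o['ee_pos']))
s=snap('wrist','w2.png'); print(proj(s,(447.5,82.8,149)), proj(s,(447.5,115.8,149)),proj(s,(480.5,82.8,149)),proj(s,(414.5,82.8,149)))
E
```

```text
t: 6.55
ee_pos: [446.4, 82.6, 219.1]
orientation: [-2.353, -2.081, 0.002]
ft_force: [0.2, -0.6, 1.2]
width: 87.8
grasp_force: 0.0
[446.4321652   82.62405415 219.0538302 ] 87.77471181460193 -7.0232235118802
[ 0.33176374  1.12916613 73.05236651]
[322.81892207 261.12819788] [315.71290201 206.09624461] [379.47311994 254.66605612] [266.78048577 267.52010408]
```

View pics/w2.png

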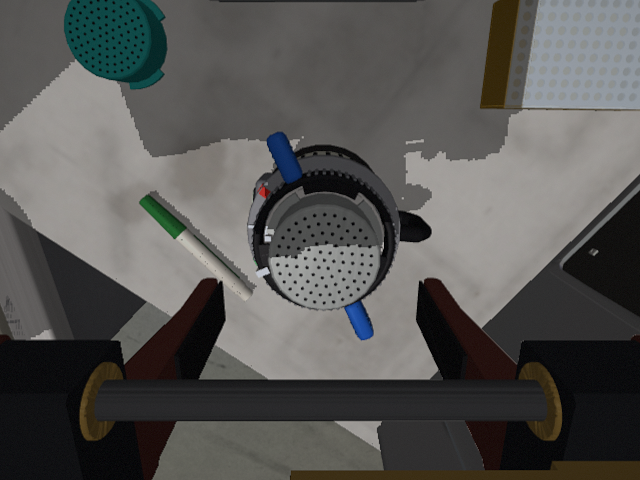

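The head's top disc spans about x 268–381 and y 203–310, centre ≈(324,257), which matches the predicted axis to within 2–3 mm. I descend, grip, and then lift in a separate call.

```bash
python3 -m inch '[[[2,1.5,25,0,0,0,100],[2,1.5,50,0,0,0,100],[2,1.5,65,0,0,0,100],[2,1.5,73,0,0,0,100],[2,1.5,73,0,0,0,100],[2,1.5,73,0,0,0,0],[2,1.5,73,0,0,0,0],[2,1.5,73,0,0,0,0],[2,1.5,73,0,0,0,0],[2,1.5,73,0,0,0,0]]]'
```

```text
t: 7.6
ee_pos: [449.1, 84.5, 147.4]
orientation: [2.356, 2.078, 0.002]
ft_force: [-1.3, 1.0, 6.5]
width: 65.2
grasp_force: 30.0
```

Gripped with no lateral load. I lift slowly at first, then faster.

```bash
python3 -m inch '[[[0,0,-4,0,0,0,0],[0,0,-8,0,0,0,0],[0,0,-14,0,0,0,0],[0,0,-20,0,0,0,0],[0,0,-28,0,0,0,0],[0,0,-36,0,0,0,0],[0,0,-50,0,0,0,0],[0,0,-70,0,0,0,0],[0,0,-90,0,0,0,0],[0,0,-100,0,0,0,0],[0,0,-100,0,0,0,0]]]'
python3 - <<'E'
from h import *
o=status.get_obs(); print(totool(np.array([483.5,408.7,247])-o['ee_pos']))
s=snap('side','s4.png');a=snap('scene')
im=cv2.imread('pics/s4.png')[120:345,130:430]; cv2.imwrite('pics/s4z.png',cv2.resize(im,(800,600)))
hsv=cv2.cvtColor(s['img'],cv2.COLOR_RGB2HSV)
print('dish amber',blobs(s,(8,100,60),(28,255,255),30))
for u in [b[1] for b in blobs(s,(8,100,60),(28,255,255),30)]: print(onz(s,u,136))
E
```

```text
t: 8.7
ee_pos: [449.5, 84.5, 248.2]
orientation: [2.355, 2.077, 0.004]
ft_force: [-0.1, -0.6, -2.1]
width: 65.4
grasp_force: 30.0
[325.88803807  -6.64701316   1.42415352]
dish amber [([312, 202, 39, 26, 476], [328.2, 214.2]), ([362, 245, 31, 26, 613], [376.5, 257.8]), ([597, 263, 43, 35, 494], [619.4, 281.0])]
[514.9527472 177.3024102 136.       ]
[447.60895437  81.95216146 136.        ]
[ 495.84414539 -297.53191804  136.        ]
```

View pics/s4z.png

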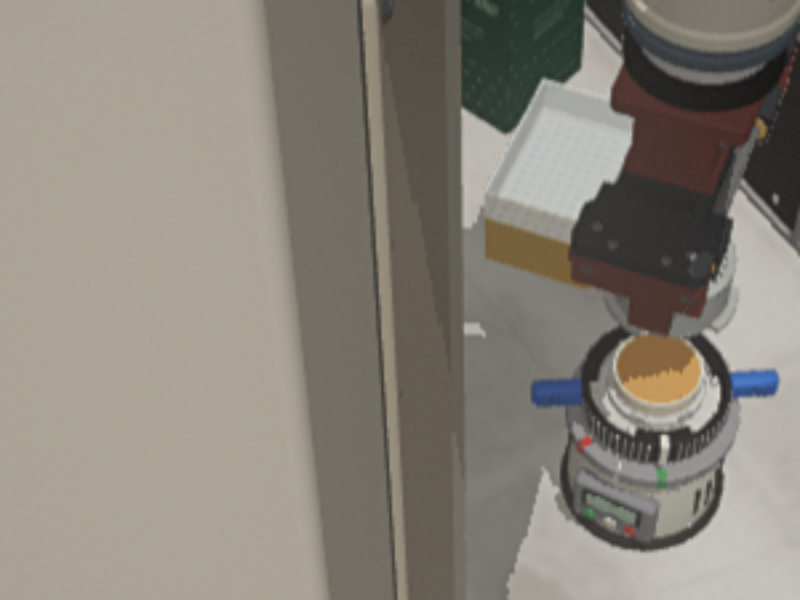

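The head is off and the dish still sits on the pedestal. The carry goes over the tray.

```bash
python3 -m inch '[[[30,0,0,0,0,0,0],[70,0,0,0,0,0,0],[110,-1,0,0,0,0,0],[150,-2,0,0,0,0,0],[190,-3,0,0,0,0,0],[230,-4,0,0,0,0,0],[270,-5,0,0,0,0,0],[300,-6,0,0,0,0,0],[320,-7,20,0,0,0,0],[326,-7,50,0,0,0,0],[326,-7,80,0,0,0,0],[326,-7,110,0,0,0,0],[326,-7,130,0,0,0,0],[326,-7,130,0,0,0,0],[326,-7,130,0,0,0,0]]]'
python3 - <<'E'
from h import *
s=snap('wrist','w3.png');snap('scene','a3.png')
o=status.get_obs(); M=R.from_rotvec(o['orientation']).as_matrix(); print(o['ee_pos'],M[:,2],o['grasp_force'])
a=cv2.imread('pics/a3.png')[150:330,180:420]; cv2.imwrite('pics/c3.png',cv2.resize(np.hstack([cv2.resize(a,(480,360)),cv2.resize(cv2.imread('pics/w3.png'),(480,360))]),(800,300)))
E
```

```text
t: 10.3
ee_pos: [481.9, 408.4, 115.8]
orientation: [-2.356, -2.078, 0.003]
ft_force: [0.0, -0.4, -1.9]
width: 65.3
grasp_force: 30.0
[482.85554518 409.15433309 117.55304327] [ 1.06592287e-03  8.85566968e-04 -9.99999040e-01] 29.99932927181362
```

View pics/c3.png

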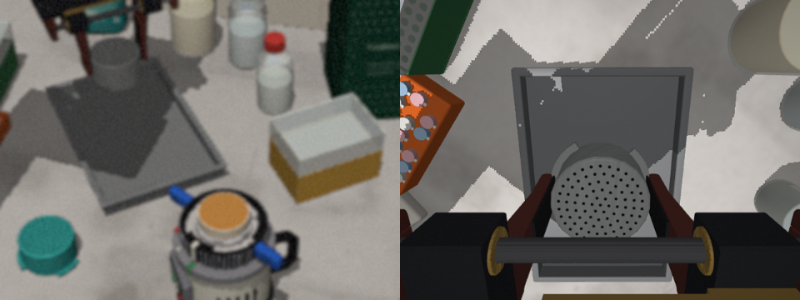

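The wrist view shows the head centred across the tray, with its axis aligned. I lower it.

```bash
python3 -m inch '[[[0,0,25,0,0,0,0],[0,0,50,0,0,0,0],[0,0,65,0,0,0,0],[0,0,72,0,0,0,0],[0,0,75,0,0,0,0],[0,0,76,0,0,0,0],[0,0,76,0,0,0,0]]]'; python3 -m inch '[[[0,0,1,0,0,0,0],[0,0,2,0,0,0,0],[0,0,2,0,0,0,0]]]'
```

```text
t: 11.1
ee_pos: [482.8, 409.1, 41.5]
orientation: [2.356, 2.078, 0.002]
ft_force: [-0.0, 1.1, -2.1]
width: 65.1
grasp_force: 30.0
t: 11.4
ee_pos: [482.4, 408.8, 38.9]
orientation: [2.356, 2.078, 0.001]
ft_force: [0.2, 0.2, -1.4]
width: 65.5
grasp_force: 30.0
```

```bash
python3 -m inch '[[[0,0,0.7,0,0,0,0],[0,0,1.4,0,0,0,0],[0,0,1.4,0,0,0,0]]]'; python3 -m inch '[[[0,0,0.7,0,0,0,0],[0,0,1.2,0,0,0,0],[0,0,1.2,0,0,0,0]]]'
```

```text
t: 11.7
ee_pos: [482.3, 408.7, 37.1]
orientation: [-2.356, -2.078, 0.0]
ft_force: [0.4, 0.8, -1.8]
width: 65.4
grasp_force: 30.0
t: 12.0
ee_pos: [482.4, 408.8, 36.4]
orientation: [2.356, 2.078, 0.0]
ft_force: [-1.3, -0.4, 4.0]
width: 65.1
grasp_force: 30.0
```

Contact (about 6 N). I release and rise.

```bash
python3 -m inch '[[[0,0,0,0,0,0,100],[0,0,0,0,0,0,100],[0,0,0,0,0,0,100],[0,0,0,0,0,0,100],[0,0,0,0,0,0,100],[0,0,-10,0,0,0,100],[0,0,-30,0,0,0,100],[0,0,-60,0,0,0,100],[0,0,-100,0,0,0,100],[0,0,-150,0,0,0,100],[0,0,-180,0,0,0,100],[0,0,-180,0,0,0,100]]]'
python3 - <<'E'
from h import *
o=status.get_obs(); print(o['ee_pos']); print(totool(np.array([447.8,82.6,218])-o['ee_pos']))
a=snap('scene')
for b in blobs(a,(8,100,60),(28,255,255),30): print(b,onz(a,b[1],137))
E
```

```text
t: 13.2
ee_pos: [484.6, 410.6, 222.3]
orientation: [2.356, 2.078, 0.016]
ft_force: [-0.7, -0.0, 0.2]
width: 87.8
grasp_force: 0.0
[484.60706891 410.5923473  222.33525697]
[-330.04475362    4.36623295    1.98274481]
([200, 71, 14, 20, 171], [206.9, 78.6]) [576.92560106 839.72737087 137.        ]
([250, 85, 16, 6, 60], [257.5, 87.6]) [668.68741819 722.20481591 137.        ]
([210, 101, 33, 11, 84], [223.9, 106.4]) [554.60169601 681.48968464 137.        ]
([142, 216, 44, 46, 521], [165.7, 244.1]) [261.48688572 290.36355003 137.        ]
([342, 234, 67, 38, 972], [374.1, 254.7]) [564.98036008  67.80909204 137.        ]
([300, 266, 29, 22, 523], [313.7, 276.3]) [447.77981907  80.83671142 137.        ]
```

```bash
python3 -m inch '[[[-40,0,0,0,0,0,100],[-80,1,0,0,0,0,100],[-120,2,0,0,0,0,100],[-160,2,0,0,0,0,100],[-200,3,0,0,0,0,100],[-240,3,0,0,0,0,100],[-280,4,0,0,0,0,100],[-310,4,0,0,0,0,100],[-330,4,0,0,0,0,100],[-331,4,0,0,0,0,100],[-331,4,0,0,0,0,100],[-331,4,0,0,0,0,100]]]'
python3 - <<'E'
from h import *
s=snap('wrist','w4.png');o=status.get_obs();M=R.from_rotvec(o['orientation']).as_matrix(); print(o['ee_pos'],M[:,2])
for b in blobs(s,(8,100,60),(28,255,255),100): print(b,onz(s,b[1],137))
print(totool(np.array([447.8,82,145.5])-o['ee_pos']))
E
```

```text
t: 14.45
ee_pos: [444.9, 80.5, 215.7]
orientation: [-2.355, -2.078, 0.001]
ft_force: [0.3, 0.4, 0.1]
width: 87.9
grasp_force: 0.0
[444.99659086  80.6139094  215.74772305] [-5.72397890e-04  3.93558040e-05 -9.99999835e-01]
([483, 0, 40, 105, 207], [508.7, 67.5]) [555.37042955 172.88672709 137.        ]
([283, 211, 86, 80, 5357], [325.9, 250.6]) [448.33339876  83.88247528 137.        ]
([80, 367, 21, 73, 456], [86.5, 406.4]) [271.95543603  -8.2666706  137.        ]
([541, 367, 21, 73, 475], [554.0, 407.4]) [589.70267869 -48.32637162 137.        ]
([291, 471, 237, 9, 1402], [392.5, 474.9]) [475.82674853 -94.39364634 137.        ]
[ 1.7244314   2.65067772 70.24616137]
```

```bash
python3 -m inch '[[[2.5,3,25,0,0,0,100],[2.5,3,50,0,0,0,100],[2.5,3,63,0,0,0,100],[2.5,3,69,0,0,0,100],[2.5,3,69,0,0,0,100],[2.5,3,69,0,0,0,65],[2.5,3,69,0,0,0,60],[2.5,3,69,0,0,0,50],[2.5,3,69,0,0,0,50],[2.5,3,69,0,0,0,50],[2.5,3,69,0,0,0,50],[2.5,3,69,0,0,0,50]]]'
```

```text
t: 15.7
ee_pos: [448.5, 81.9, 147.4]
orientation: [2.356, 2.078, 0.001]
ft_force: [-1.1, 0.1, 5.6]
width: 53.4
grasp_force: 30.1
```

```bash
python3 -m inch '[[[0,0,-3,0,0,0,50],[0,0,-7,0,0,0,50],[0,0,-13,0,0,0,50],[0,0,-22,0,0,0,50],[0,0,-34,0,0,0,50],[0,0,-46,0,0,0,50],[0,0,-55,0,0,0,50],[0,0,-60,0,0,0,50],[0,0,-60,0,0,0,50]]]'
python3 - <<'E'
from h import *
o=status.get_obs(); print(totool(np.array([472,317,207])-o['ee_pos']))
s=snap('side','s5.png');im=cv2.imread('pics/s5.png')[120:345,130:430]; cv2.imwrite('pics/s5z.png',cv2.resize(im,(800,600)))
E
```

```text
t: 16.6
ee_pos: [448.8, 82.0, 208.0]
orientation: [2.355, 2.078, 0.002]
ft_force: [1.0, 0.1, -0.8]
width: 53.3
grasp_force: 30.0
[236.07330616  -6.22849504   1.08409636]
```

View pics/s5z.png

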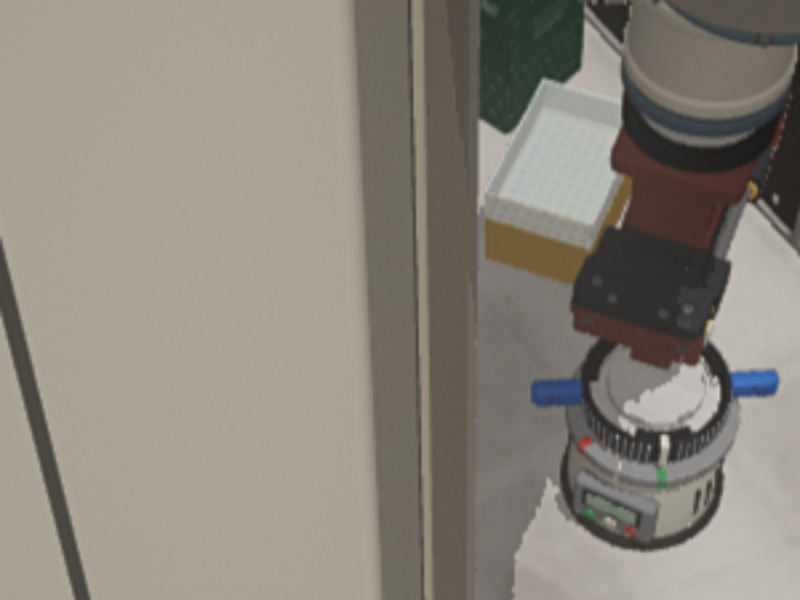

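The pedestal is empty, so the dish is in the gripper, and the collar is still at green. I carry it to the tray.

```bash
python3 -m inch '[[[10,0,0,0,0,0,50],[30,-1,0,0,0,0,50],[60,-2,0,0,0,0,50],[90,-3,0,0,0,0,50],[120,-4,0,0,0,0,50],[150,-5,0,0,0,0,50],[180,-6,0,0,0,0,50],[205,-6,0,0,0,0,50],[224,-6,0,0,0,0,50],[233,-6,10,0,0,0,50],[236,-6,30,0,0,0,50],[236,-6,60,0,0,0,50],[236,-6,90,0,0,0,50],[236,-6,120,0,0,0,50],[236,-6,145,0,0,0,50],[236,-6,160,0,0,0,50],[236,-6,168,0,0,0,50],[236,-6,171,0,0,0,50],[236,-6,172,0,0,0,50],[236,-6,172,0,0,0,50]]]'
python3 -m inch '[[[0,0,1,0,0,0,50],[0,0,2,0,0,0,50],[0,0,2,0,0,0,50]]]'
```

```text
t: 18.65
ee_pos: [472.3, 317.1, 35.9]
orientation: [2.356, 2.078, 0.002]
ft_force: [0.6, -0.3, -0.3]
width: 53.0
grasp_force: 30.0
t: 18.95
ee_pos: [471.9, 316.9, 33.4]
orientation: [2.356, 2.078, 0.001]
ft_force: [-0.0, -0.0, 0.3]
width: 53.4
grasp_force: 30.0
```

```bash
python3 -m inch '[[[0,0,1,0,0,0,50],[0,0,2,0,0,0,50],[0,0,3,0,0,0,50],[0,0,3,0,0,0,50]]]'
python3 -m inch '[[[0,0,0.6,0,0,0,50],[0,0,1.2,0,0,0,50],[0,0,1.2,0,0,0,50]]]'
```

```text
t: 19.35
ee_pos: [471.7, 316.7, 29.9]
orientation: [-2.356, -2.078, 0.001]
ft_force: [-0.6, -0.1, -0.6]
width: 53.2
grasp_force: 30.0
t: 19.65
ee_pos: [471.7, 316.8, 28.8]
orientation: [-2.356, -2.078, 0.0]
ft_force: [-0.1, -0.3, -0.3]
width: 53.4
grasp_force: 30.0
```

```bash
python3 -m inch '[[[0,0,0.5,0,0,0,50],[0,0,0.8,0,0,0,50],[0,0,0.8,0,0,0,50]]]'
python3 -m inch '[[[0,0,0.4,0,0,0,50],[0,0,0.6,0,0,0,50],[0,0,0.6,0,0,0,50]]]'
```

```text
t: 19.95
ee_pos: [471.8, 316.8, 28.5]
orientation: [2.356, 2.078, 0.0]
ft_force: [-2.5, -0.9, 4.7]
width: 53.2
grasp_force: 30.1
t: 20.25
ee_pos: [471.8, 316.9, 28.4]
orientation: [2.356, 2.078, 0.0]
ft_force: [-3.3, -0.6, 11.8]
width: 53.2
grasp_force: 30.2
```

Contact. I release, rise clear and check.

```bash
python3 -m inch '[[[0,0,-0.5,0,0,0,70],[0,0,-0.5,0,0,0,85],[0,0,-0.5,0,0,0,100],[0,0,-0.5,0,0,0,100],[0,0,-0.5,0,0,0,100],[0,0,-8,0,0,0,100],[0,0,-25,0,0,0,100],[0,0,-60,0,0,0,100],[0,0,-100,0,0,0,100],[0,0,-150,0,0,0,100],[0,0,-190,0,0,0,100],[0,0,-200,0,0,0,100],[0,0,-200,0,0,0,100],[0,0,-200,0,0,0,100]]]'
python3 - <<'E'
from h import *
s=snap('wrist','w5.png');snap('scene','a5.png')
a=cv2.imread('pics/a5.png')[150:330,180:420]; cv2.imwrite('pics/c5.png',cv2.resize(np.hstack([cv2.resize(a,(640,480)),cv2.imread('pics/w5.png')]),(800,300)))
for b in blobs(s,(8,100,60),(28,255,255),500): print(b,onz(s,b[1],18))
print(status.get_obs()['ft_force'])
E
```

```text
t: 21.65
ee_pos: [471.0, 316.3, 226.4]
orientation: [-2.356, -2.078, 0.003]
ft_force: [0.8, -0.3, -1.0]
width: 87.7
grasp_force: 0.0
([21, 0, 133, 154, 4884], [103.1, 75.0]) [304.65693044 450.7061118   18.        ]
([27, 79, 56, 41, 950], [54.5, 99.6]) [258.1360695  436.98124312  18.        ]
([294, 178, 56, 54, 2329], [321.3, 204.4]) [471.52135676 318.76131831  18.        ]
([460, 269, 152, 57, 3242], [519.4, 283.5]) [653.28667974 216.70121185  18.        ]
([80, 366, 23, 74, 551], [88.2, 407.6]) [192.08613691 125.90064141  18.        ]
([538, 366, 24, 74, 586], [552.2, 407.1]) [692.12181535  64.88439587  18.        ]
([291, 462, 349, 18, 3624], [483.1, 473.3]) [617.64286303 -19.21989389  18.        ]
[-0.25718843 -0.22111844  0.00218019]
```

View pics/c5.png

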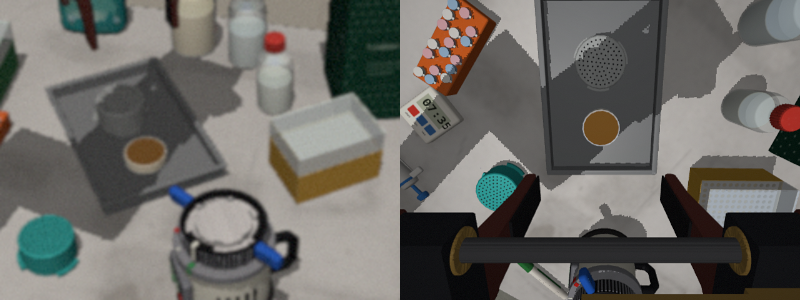

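The picture shows the head and dish standing flat in the tray, well inside the walls, with the collar unmoved and the bystanders in place. I hand the job in.

```bash
python3 -c "
from workcell import ctrl
print(ctrl.close_job())"
```

```text
the job is handed in; nothing more can be done
None
```

The job is handed in: in my last images the collar pointer is at the green open mark, and the steel head (open side down) and the culture dish stand flat in the grey tray; one mistyped call turned the collar slightly further while I was releasing the tab, but it was still at green when I checked, and no verdict came back.

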